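Pierce and fill: transfer holder onto a sloping blood tube

TASK

Take the syringe with the teal blood-transfer holder out of the white rack and push its holder squarely down over the cap of the purple-capped tube in the sloping yellow rack, past the pop of the needle through the stopper and on until the cap is fully home. The needle's rubber sleeve pushes back like a spring, so keep the syringe gripped and pressed home, without ramming it: the job finishes while you are still holding it there. Leave the red- and white-capped tubes, the jar and the cup alone.

Things in the scene. Friction and masses are not known exactly. Their poses are not given: they have to be found in the camera images.
- syringe_grip (a point): Loose blood-transfer syringe, about 55 g, 132.5 mm tall, standing mouth-down in the white rack. This point: on its axis, 90 mm above the mouth, where to grip the pale 14 mm round barrel (free from 57 to 112 mm above the mouth). z: from mouth to plunger. Above the barrel a flange 27 mm along local x, 15 mm along y: grip across local y. The thumb pad ends 42.5 mm above this point.
- syringe_mouth (a point): Centre of the open lower end of the syringe's teal holder, on the syringe's axis, z along it to the plunger. The holder is a round cup 46 mm tall, 23 mm outside, 27 mm at its flared mouth; its bore is 19.4 mm wide, flared to about 23 mm at the mouth.
- syringe_seat (a point): Point on the syringe's axis inside the holder, 31 mm above the mouth: the cap's top centre lies here when the cap is fully home. The sleeve's tip meets the cap when the cap top is 16 mm inside the mouth.
- sleeve (a joint): How far the grey rubber sleeve of the needle inside the holder is pushed back, in m: 0 free, 0.015 cap fully home (hard stop). It pushes back with 4 N at first touch, rising to about 10 N at 3 mm; there the needle begins to pop through the stopper and it falls to about 4 N at 12 mm, then rises to 10 N at 15 mm. It springs back and lifts the syringe off if let go.
- purple_cap (a point): Centre of the flat top of the purple cap of the tube to fill; z along the tube out of the cap. Loose tube, 100 mm long, 13 mm in diameter, 16 g; cap 16 mm in diameter, 20 mm tall, top rim bevelled. It leans 0.38 rad from vertical, its round foot on the sloping yellow rack's floor, lying on the low side of its cell with 2 mm play uphill; the rack's top grid lies 46 mm below the cap top.
- red_cap (a point): Centre of the top of the red cap of a like tube in the same row of the rack, to be left alone. The three tubes stand in any order, 54 mm apart.
- white_cap (a point): Centre of the top of the white cap of a like tube in the same row, to be left alone.
- jar_mid (a point): Middle of a small specimen jar with orange lid, 27 mm in diameter, 50 mm tall, in another cell of the white rack; to be left alone.
- cup_mid (a point): Middle of a brown paper cup, 72 mm across the rim, 85 mm tall, standing on the table; to be left alone.
- wide_rack: White plastic rack fixed to the table, 74 mm (local x) by 145 mm (local y), 40 mm tall, 2 x 4 square cells 31 mm wide, floor 4 mm thick; origin at the centre of its underside, z up. The syringe stands in one cell, the jar in another.
- tube_rack: Yellow plastic tube rack on a sheet-metal stand, fixed to the table; about 90 mm deep (local x) and 150 mm long (local y), its grid sloping towards local -x, so that the tubes lean towards local -x. Origin on the table under its middle, z up; its top grid is at most 99 mm high.
There are look-alikes about, which are no part of the job. What is shaped like the part that bears syringe_grip but green is not meant.

How it is judged:
By the outcome, as a careful person would: the job done as asked, in the order asked, and still so for the second after the job is handed in, while the arm keeps its last pose, push and grip.
It also fails if it takes over 48 s, if anything falls off the work surface, if the arm or the gripper's body presses on something with over 40 N, if the wrist force passes 120 N, or if a joint passes its speed limit or range.

ROBOT

A 6-joint arm with a two-finger parallel gripper is mounted at the origin on the work surface. World frame = base frame: x ahead of the robot, y to its left, z up, the work surface at z = 0. Lengths are in m, angles in rad, forces in N, time in s.
With the tool pointing down it reaches from about 0.4 to 0.825 m from the base axis. Payload 7 kg.
Tool frame: the origin (TCP) lies midway between the tips of the shut fingers; the grasp point (between the pads) lies hold_point_z behind it (hold_point_z is the distance from the TCP to the grasp point, in m); z points along the fingers, y is the line along which they close (so a half turn about z gives the same grasp; the last joint's range is limited). The gripper opens to 88 mm and grips with 3 to 60 N. Pads are 19 mm wide; open, the fingers measure 130 mm over their backs; the gripper's body (78 mm by 193 mm) begins 47 mm behind the grasp point.
Start: joints at [-0.994, 0.359, 0.012, 0, -1.224, -0.288], TCP at [0.192, -0.647, 0.227] pointing down, gripper open.
Joint ranges: [-3.07, 3.07], [-1.43, 2.12], [-1.02, 1.25], [-3.03, 1.67], [-3.05, -0], [-3.03, 3.03]. Speed limits (rad/s): [2.39, 2.39, 3.01, 3.14, 3.14, 3.14].

INTERFACE

Orientations are given as [roll, pitch, yaw] about the fixed x, y, z axes, in that order (R = Rz(yaw) Ry(pitch) Rx(roll)).
In Python, from station import * gives the robot as it stands.
- The arm moves only by the tool apply_moves, never from a script. Its argument "steps" is a list of rows, each an object with "translation": the shift along the world's x, y, z scaled (see below), a list of three; "rotation": the turn, a rotation vector about the world's x, y, z scaled (see below), a list of three. A call has exactly 10 rows; each row is the pose to reach, as a shift and turn from the pose commanded when the call began; what a row does not reach only later rows make up. The controller multiplies each number of a shift by 250 mm and each number of a turn by 30 degrees. A row lasts 1/12 s, in which the tool goes at most 41.7 mm and 7.16 degrees, less where a joint would pass 70% of its speed; a pose out of reach is approached as far as the arm can. A call with a number of a shift or a turn outside -1 to 1 is refused whole. A call with a gripper value outside its range is refused whole. "jaw" is the closure, from -1 (fully open) to 1 (shut), so that 0 is half open, set as the call begins (left out, the last holds). The fingers move at their own pace and stop on an object; "newtons" is the grip in N (left out, the last holds). Time passes only in rows, so rows that repeat a pose let the fingers close, or fill a call up. It gives the time, the measured TCP pose, the force, the opening and the grip force at its end, in the units of the state.
- get_state(): the state, without advancing time (a new reading comes with each control period).
- grab_frame(name): name is "side" or "top" or "wrist"; returns the picture (420x560x3 uint8, blue, green, red); there is no depth.
- camera_model(name): a dict with "fx", "fy", "cx", "cy" (pixels), "xyz" and "rotation" of the camera in the world. Camera axes: x right, y down, z forward; pixel columns grow to the right and rows downward; lengths in m; the calibration is good to about 2 mm. A picture is of the moment at which its call begins: read the wrist's pose just before it. camera_model takes no time and is no camera call; for the wrist camera it gives the pose at the moment of the call.
- job_done(): hands the job in; it is judged then, once.
The state is a dict: "t": time; "q": joint angles; "qd": joint speeds; "joint_efforts": joint torques, N m; "eef_pos": TCP position; "ee_rot": TCP orientation; "force": force on the tool from outside, world axes, zero at the start; "moment": the same for the moment, N m; "width": finger opening in m; "gripper_force": force on a finger pad.
Only numpy, scipy, OpenCV 4.12 (cv2) and the standard library are available. Lean on these libraries where they do the work, as an engineer would, in place of code of your own. Each camera call takes 0.05 s, during which the arm holds its last target. There are 200 camera calls.

## Working session

There is one attempt and no reset: what is moved stays moved. The work goes in short steps, Python scripts to look and compute and a tool call to move; the robot and the scene stay as the last step left them, time stands still between calls to the robot, and variables do not carry over. Pictures are saved under pics/ and viewed, at most 10 in all, crops included, and the job is handed in when it is done.

Besides the shell and the picture viewer there is one more tool, called after ">>>" as name(argument=value, ...), one argument or row to a line, values as JSON. apply_moves: Moves the arm, as the interface text tells. Shifts and turns lie within -1 to 1; 1 stands for 250 mm of shift or 30 degrees of turn. Its arguments: {"type":"object","properties":{"steps":{"type":"array"},"jaw":{"type":"number"},"newtons":{"type":"number"}},"required":["steps"]}

```bash
mkdir -p pics; ls; python3 - <<'E'
from station import *
import cv2
s=get_state(); print(s)
for n in ("side","top"):
    print(n,camera_model(n)); cv2.imwrite(f"pics/{n}0.png",grab_frame(n))
E
```

```text
pics
{'t': 0.0, 'q': array([-9.93854030e-01,  3.59363747e-01,  1.10349641e-02, -3.77754406e-04,
       -1.22406611e+00, -2.88121408e-01]), 'qd': array([-0.0005345 , -0.00157246,  0.00014611,  0.00097673, -0.00057147,
       -0.00059154]), 'joint_efforts': array([-4.83529238e-04, -5.82722819e+01,  2.93050146e+01,  6.99730173e+00,
        7.02512145e-03, -1.83269685e-04]), 'eef_pos': array([ 0.1921093 , -0.64656747,  0.22562226]), 'ee_rot': array([ 3.13995907e+00, -1.13808242e-04, -2.85290033e+00]), 'force': array([ 0.39015818, -0.71333158, -0.11015535]), 'moment': array([ 0.0137002 , -0.05172667,  0.00221643]), 'gripper_force': 0.0, 'width': 0.08758533120360446}
side {'fx': 411.2452800676501, 'fy': 411.2452800676501, 'cx': 277.3221291435889, 'cy': 203.34344658103228, 'xyz': array([0.33035776, 0.6181383 , 0.55845235]), 'rotation': array([-2.19315464, -0.02386205, -2.81121127])}
top {'fx': 445.618404462347, 'fy': 445.618404462347, 'cx': 281.8013478294887, 'cy': 213.37652899350127, 'xyz': array([ 0.40163974, -0.01211863,  1.0359485 ]), 'rotation': array([-2.99133668e+00, -2.34682490e-03, -1.56005657e+00])}
```

View pics/side0.png

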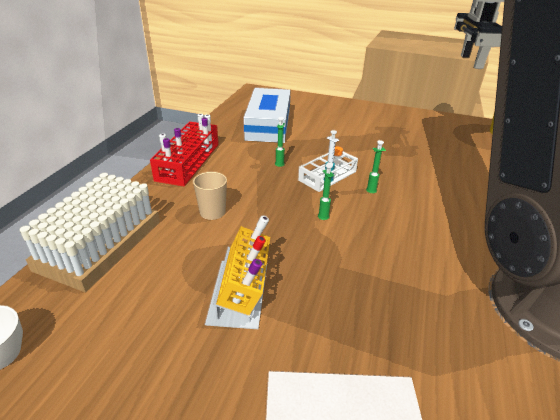

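View pics/top0.png

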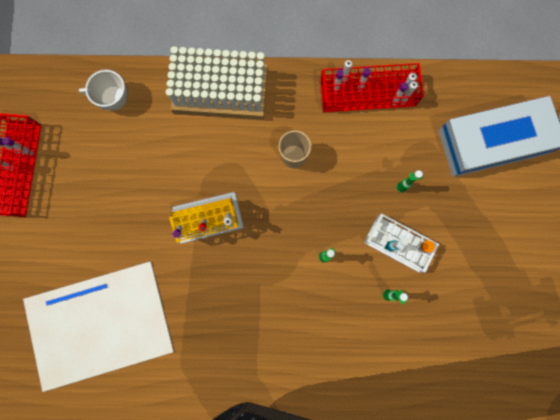

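The side view shows the white rack at about (328,168) with one syringe at (332,150). Green look-alikes stand on the table at (280,145), (325,190) and (376,168). The yellow rack is at (245,270), with its purple cap at (257,267), red cap at (259,243) and white cap at (264,222). The top view shows the white rack at (402,243) and the purple cap at (178,233). The syringe in the rack fits the description (teal, standing in a white rack cell). I'll confirm that in an enlarged crop.

```bash
python3 - <<'E'
import cv2,numpy as np
s=cv2.imread("pics/side0.png");t=cv2.imread("pics/top0.png")
def c(im,x,y,w=80,h=60,k=5): return cv2.resize(im[y:y+h,x:x+w],None,fx=k,fy=k,interpolation=cv2.INTER_CUBIC)
m=np.vstack([np.hstack([c(s,295,125),c(s,215,210,80,60)]),np.hstack([c(t,362,213),c(t,165,190)])])
cv2.imwrite("pics/m0.png",m)
E
```

```text
(no output)
```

View pics/m0.png

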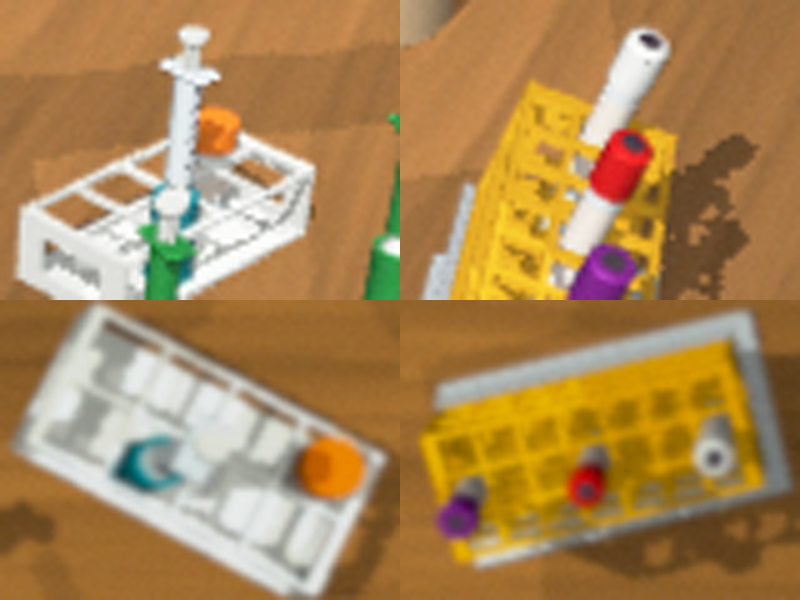

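The crop confirms it: the syringe in the white rack has the teal holder (teal at top crop (150,465)). The table ones are green, so they are not meant. The purple tube is at the end of the yellow row.

```bash
cat > h.py <<'E'
from station import *
import numpy as np, cv2
from scipy.spatial.transform import Rotation as R
def ray(m,p):
    d=R.from_euler('xyz',m['rotation']).as_matrix()@np.array([(p[0]-m['cx'])/m['fx'],(p[1]-m['cy'])/m['fy'],1])
    return np.array(m['xyz']),d/np.linalg.norm(d)
def tri(obs):
    A=0;b=0;rs=[ray(m,p) for m,p in obs]
    for o,d in rs:
        P=np.eye(3)-np.outer(d,d);A=A+P;b=b+P@o
    x=np.linalg.solve(A,b)
    return x,[float(round(1000*np.linalg.norm((np.eye(3)-np.outer(d,d))@(x-o)),1)) for o,d in rs]
def proj(m,X):
    c=R.from_euler('xyz',m['rotation']).as_matrix().T@(np.asarray(X)-m['xyz'])
    return np.array([m['fx']*c[0]/c[2]+m['cx'],m['fy']*c[1]/c[2]+m['cy']])
def plane(m,p,z):
    o,d=ray(m,p); return o+d*(z-o[2])/d[2]
E
python3 - <<'E'
from h import *
S=camera_model('side');T=camera_model('top')
for n,a,b in [('pad',(333.6,131.6),(405,241)),('purple',(258.4,262.4),(176.6,233.4)),('red',(261.4,238.6),(202.2,227.6)),('white',(265,218.4),(227.8,221.6)),('lid',(338.5,149.5),(428.5,245.5))]:
    print(n,*tri([(S,a),(T,b)]))
# white rack corners in top (z=.04)
for p in [(382,215),(438,245),(420,272),(365,242)]: print(plane(T,p,.04))
W=camera_model('wrist');print(W, R.from_euler('xyz',W['rotation']).as_matrix(), R.from_euler('xyz',get_state()['ee_rot']).as_matrix())
import station; print([x for x in dir(station) if 'hold' in x.lower()], getattr(station,'hold_point_z',None))
E
```

```text
pad [ 0.48315572 -0.26304777  0.13566699] [1.0, 1.0]
purple [0.49379015 0.2013886  0.12893056] [1.4, 1.4]
red [0.50734809 0.14971076 0.12967263] [0.3, 0.3]
white [0.5204112  0.0977754  0.12919078] [0.2, 0.2]
lid [ 0.47975621 -0.33832518  0.05169769] [2.7, 2.7]
[ 0.55124178 -0.2393536   0.04      ]
[ 0.48473481 -0.36319954  0.04      ]
[ 0.42434503 -0.32074348  0.04      ]
[ 0.48967373 -0.19985922  0.04      ]
{'fx': 351.85774759328143, 'fy': 351.85774759328143, 'cx': 280.37083093856194, 'cy': 211.554366017002, 'xyz': array([ 0.11548271, -0.67018618,  0.38397481]), 'rotation': array([ 2.83879234e+00, -7.82125459e-04,  1.85990418e+00])} [[-2.85097128e-01  9.14958392e-01  2.85605968e-01]
 [ 9.58498313e-01  2.71903227e-01  8.57299200e-02]
 [ 7.82125379e-04  2.98194193e-01 -9.54504904e-01]] [[-9.58611530e-01 -2.84716646e-01 -6.05294543e-04]
 [-2.84717234e-01  9.58610509e-01  1.41027439e-03]
 [ 1.78713116e-04  1.52424308e-03 -9.99998822e-01]]
['hold_point_z'] 0.0188
```

```bash
python3 - <<'E'
from h import *
S=camera_model('side');T=camera_model('top')
a,b=plane(S,(327.6,138.2),.118),plane(S,(338.6,140.6),.118);print(a,b,np.linalg.norm(a-b),np.degrees(np.arctan2(*(b-a)[[1,0]])))
c=np.array([.4938,.2014,.129])
for s in(1,-1):
    u=np.array([-.9686*s*np.sin(.38),-.249*s*np.sin(.38),np.cos(.38)]);p=c-.045*u
    print(s,u,(proj(S,p)-[215,210])*5+[400,0],(proj(T,p)-[165,190])*5+[400,300])
    r=np.array([.5073,.1497,.1297])-.045*u;print((proj(S,r)-[215,210])*5+[400,0])
E
```

```text
[ 0.49403478 -0.25952189  0.118     ] [ 0.4669197 -0.2569285  0.118    ] 0.02723881074690861 174.53663523750046
1 [-0.35927357 -0.0923592   0.92866464] [559.34648313 355.06903454] [473.2274054  492.84664703]
[581.06133529 235.39995991]
-1 [0.35927357 0.0923592  0.92866464] [666.36876645 363.11478648] [489.31998858 568.4821876 ]
[681.37713197 242.64333046]
```

>>> apply_moves(
  steps=[
    {"translation": [0.1, 0.13, 0], "rotation": [0, 0, 0]},
    {"translation": [0.2, 0.26, 0], "rotation": [0, 0, 0]},
    {"translation": [0.3, 0.39, 0], "rotation": [0, 0, 0]},
    {"translation": [0.4, 0.52, 0], "rotation": [0, 0, 0]},
    {"translation": [0.5, 0.65, 0], "rotation": [0, 0, 0]},
    {"translation": [0.58, 0.77, 0], "rotation": [0, 0, 0]},
    {"translation": [0.65, 0.87, 0], "rotation": [0, 0, 0]},
    {"translation": [0.7, 0.95, 0], "rotation": [0, 0, 0]},
    {"translation": [0.76, 1, 0], "rotation": [0, 0, 0]},
    {"translation": [0.76, 1, 0], "rotation": [0, 0, 0]},
  ],
)

```text
t: 0.93
eef_pos: [0.3842, -0.3949, 0.2266]
ee_rot: [3.142, 0.001, -2.85]
force: [0.2, 0.3, -0.4]
width: 0.088
gripper_force: 0.0
```

>>> apply_moves(
  steps=[
    {"translation": [0.08, 0.11, 0], "rotation": [0, 0, -0.1]},
    {"translation": [0.16, 0.22, 0], "rotation": [0, 0, -0.2]},
    {"translation": [0.24, 0.33, 0], "rotation": [0, 0, -0.3]},
    {"translation": [0.32, 0.43, 0], "rotation": [0, 0, -0.42]},
    {"translation": [0.37, 0.49, 0], "rotation": [0, 0, -0.54]},
    {"translation": [0.4, 0.53, 0], "rotation": [0, 0, -0.66]},
    {"translation": [0.4, 0.53, 0], "rotation": [0, 0, -0.73]},
    {"translation": [0.4, 0.53, 0], "rotation": [0, 0, -0.73]},
    {"translation": [0.4, 0.53, 0], "rotation": [0, 0, -0.73]},
    {"translation": [0.4, 0.53, 0], "rotation": [0, 0, -0.73]},
  ],
)

```text
t: 1.77
eef_pos: [0.4818, -0.2649, 0.2264]
ee_rot: [3.142, -0.0, 3.049]
force: [-0.4, -0.8, 0.1]
width: 0.0874
gripper_force: 0.0
```

```bash
python3 - <<'E'
from h import *
import json
m=camera_model('wrist');im=grab_frame('wrist');cv2.imwrite('pics/w1.png',im)
json.dump({k:np.array(v).tolist() for k,v in m.items()},open('w1.json','w'))
print(get_state()['eef_pos'],get_state()['ee_rot'],proj(m,[.483,-.263,.1365]))
E
```

```text
[ 0.48179268 -0.26500404  0.22645383] [ 3.14159201e+00 -2.87084447e-04  3.04849125e+00] [283.47889572 215.99861463]
```

View pics/w1.png

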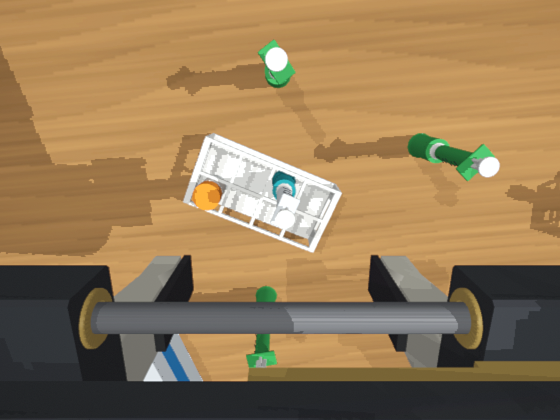

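The wrist view shows the white pad top at (285,217), the teal holder at (284,185) and the flange at about (286,205). This agrees with the first estimate. I'll take a nearer second view.

>>> apply_moves(
  steps=[
    {"translation": [0, 0.06, -0.06], "rotation": [0, 0, 0]},
    {"translation": [0, 0.12, -0.12], "rotation": [0, 0, 0]},
    {"translation": [0, 0.16, -0.16], "rotation": [0, 0, 0]},
    {"translation": [0, 0.16, -0.16], "rotation": [0, 0, 0]},
    {"translation": [0, 0.16, -0.16], "rotation": [0, 0, 0]},
    {"translation": [0, 0.16, -0.16], "rotation": [0, 0, 0]},
    {"translation": [0, 0.16, -0.16], "rotation": [0, 0, 0]},
    {"translation": [0, 0.16, -0.16], "rotation": [0, 0, 0]},
    {"translation": [0, 0.16, -0.16], "rotation": [0, 0, 0]},
    {"translation": [0, 0.16, -0.16], "rotation": [0, 0, 0]},
  ],
)

```text
t: 2.65
eef_pos: [0.4823, -0.2248, 0.1868]
ee_rot: [-3.142, 0.0, 3.048]
force: [-0.4, 0.6, 0.2]
width: 0.0877
gripper_force: 0.0
```

```bash
python3 - <<'E'
from h import *
import json
m=camera_model('wrist');im=grab_frame('wrist');cv2.imwrite('pics/w2.png',im)
json.dump({k:np.array(v).tolist() for k,v in m.items()},open('w2.json','w'))
p=proj(m,[.483,-.263,.1365]);print(p,get_state()['eef_pos'])
a=cv2.imread('pics/w1.png')[165:245,245:325]
x,y=int(p[0])-40,int(p[1])-65;print(x,y)
b=im[y:y+100,x:x+80]
cv2.imwrite('pics/m2.png',np.hstack([cv2.resize(np.pad(a,((0,20),(0,0),(0,0))),None,fx=5,fy=5,interpolation=2),cv2.resize(b,None,fx=5,fy=5,interpolation=2)]))
E
```

```text
[221.21170538 239.99536144] [ 0.48226811 -0.22474469  0.18672874]
181 174
```

View pics/m2.png

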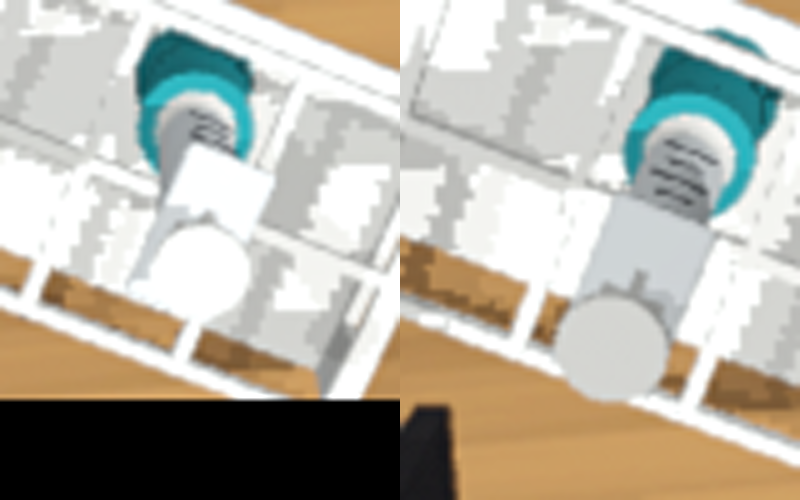

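```bash
python3 - <<'E'
from h import *
import json
A=json.load(open('w1.json'));B=json.load(open('w2.json'))
S=camera_model('side');T=camera_model('top')
print(tri([(A,(285,219.4)),(B,(223.2,243.6))]), tri([(A,(285,219.4)),(B,(223.2,243.6)),(S,(333.6,131.6))]))
print(tri([(A,(284,190)),(B,(239.4,204.4))]))
for m,p,q in [(A,(283.6,194),(300,200)),(B,(223.4,213),(244,220))]:
    a,b=plane(m,p,.117),plane(m,q,.117);print(a,b,np.linalg.norm(a-b),np.degrees(np.arctan2(*(b-a)[[1,0]])))
for z in(.1365,.14):print(plane(A,(285,219.4),z),plane(B,(223.2,243.6),z))
E
```

```text
(array([ 0.48578101, -0.26213901,  0.13618523]), [0.1, 0.1]) (array([ 0.48421922, -0.26200106,  0.13698548]), [1.3, 1.1, 2.4])
(array([ 0.48583283, -0.26198118,  0.04553263]), [0.1, 0.1])
[ 0.47127564 -0.26169863  0.117     ] [ 0.47732824 -0.24925294  0.117     ] 0.013839405595905477 64.06537301413218
[ 0.47109972 -0.26294897  0.117     ] [ 0.47739291 -0.24962178  0.117     ] 0.01473832300677226 64.72298557565912
[ 0.48575538 -0.26211121  0.1365    ] [ 0.48557384 -0.26208911  0.1365    ]
[ 0.48457651 -0.26204867  0.14      ] [ 0.48418035 -0.26133988  0.14      ]
```

The syringe axis is vertical at (0.4857, -0.2621), with the pad top at z = 0.136. The flange's short side runs at 64.4°, so I need to turn the tool by -20°.

>>> apply_moves(
  steps=[
    {"translation": [0.006, -0.06, 0], "rotation": [0, 0, -0.15]},
    {"translation": [0.014, -0.12, 0], "rotation": [0, 0, -0.3]},
    {"translation": [0.014, -0.15, 0], "rotation": [0, 0, -0.45]},
    {"translation": [0.014, -0.15, 0], "rotation": [0, 0, -0.6]},
    {"translation": [0.014, -0.15, 0], "rotation": [0, 0, -0.67]},
    {"translation": [0.014, -0.15, -0.06], "rotation": [0, 0, -0.67]},
    {"translation": [0.014, -0.15, -0.12], "rotation": [0, 0, -0.67]},
    {"translation": [0.014, -0.15, -0.16], "rotation": [0, 0, -0.67]},
    {"translation": [0.014, -0.15, -0.18], "rotation": [0, 0, -0.67]},
    {"translation": [0.014, -0.15, -0.18], "rotation": [0, 0, -0.67]},
  ],
)

```text
t: 3.53
eef_pos: [0.4851, -0.2619, 0.1404]
ee_rot: [-3.141, -0.002, 2.697]
force: [0.6, -0.5, -1.4]
width: 0.0876
gripper_force: 0.0
```

```bash
python3 - <<'E'
from h import *
for i in range(3):
    s=get_state();print(s['eef_pos'],s['ee_rot']);grab_frame('side')
E
```

```text
[ 0.48507763 -0.26190125  0.14043845] [-3.14105431e+00 -2.11347987e-03  2.69732011e+00]
[ 0.48560277 -0.26208764  0.14133604] [-3.14115300e+00 -8.43111375e-04  2.69752769e+00]
[ 0.48599314 -0.2621679   0.1419137 ] [-3.14134561e+00  2.16070932e-04  2.69763939e+00]
```

>>> apply_moves(
  steps=[
    {"translation": [-0.001, 0, -0.04], "rotation": [0, 0, 0]},
    {"translation": [-0.001, 0, -0.08], "rotation": [0, 0, 0]},
    {"translation": [-0.001, 0, -0.12], "rotation": [0, 0, 0]},
    {"translation": [-0.001, 0, -0.16], "rotation": [0, 0, 0]},
    {"translation": [-0.001, 0, -0.2], "rotation": [0, 0, 0]},
    {"translation": [-0.001, 0, -0.23], "rotation": [0, 0, 0]},
    {"translation": [-0.001, 0, -0.255], "rotation": [0, 0, 0]},
    {"translation": [-0.001, 0, -0.267], "rotation": [0, 0, 0]},
    {"translation": [-0.001, 0, -0.267], "rotation": [0, 0, 0]},
    {"translation": [-0.001, 0, -0.267], "rotation": [0, 0, 0]},
  ],
)

```text
t: 4.52
eef_pos: [0.4856, -0.2621, 0.0749]
ee_rot: [-3.141, 0.0, 2.697]
force: [-0.5, 1.0, 0.0]
width: 0.0877
gripper_force: 0.0
```

>>> apply_moves(
  steps=[
    {"translation": [0, 0, 0], "rotation": [0, 0, 0]},
    {"translation": [0, 0, 0], "rotation": [0, 0, 0]},
    {"translation": [0, 0, 0], "rotation": [0, 0, 0]},
    {"translation": [0, 0, 0], "rotation": [0, 0, 0]},
    {"translation": [0, 0, 0], "rotation": [0, 0, 0]},
    {"translation": [0, 0, 0], "rotation": [0, 0, 0]},
    {"translation": [0, 0, 0], "rotation": [0, 0, 0]},
    {"translation": [0, 0, 0], "rotation": [0, 0, 0]},
    {"translation": [0, 0, 0], "rotation": [0, 0, 0]},
    {"translation": [0, 0, 0], "rotation": [0, 0, 0]},
  ],
  jaw=1,
  newtons=40,
)

```text
t: 5.35
eef_pos: [0.4855, -0.262, 0.0748]
ee_rot: [-3.142, -0.0, 2.697]
force: [0.3, 0.3, -0.9]
width: 0.0265
gripper_force: 0.0
```

>>> apply_moves(
  steps=[
    {"translation": [0, 0, 0], "rotation": [0, 0, 0]},
    {"translation": [0, 0, 0], "rotation": [0, 0, 0]},
    {"translation": [0, 0, 0], "rotation": [0, 0, 0]},
    {"translation": [0, 0, 0], "rotation": [0, 0, 0]},
    {"translation": [0, 0, 0], "rotation": [0, 0, 0]},
    {"translation": [0, 0, 0], "rotation": [0, 0, 0]},
    {"translation": [0, 0, 0], "rotation": [0, 0, 0]},
    {"translation": [0, 0, 0], "rotation": [0, 0, 0]},
    {"translation": [0, 0, 0], "rotation": [0, 0, 0]},
    {"translation": [0, 0, 0], "rotation": [0, 0, 0]},
  ],
)

```text
t: 6.18
eef_pos: [0.4854, -0.262, 0.0748]
ee_rot: [3.142, -0.0, 2.697]
force: [-0.7, -0.7, -0.3]
width: 0.0141
gripper_force: 40.0
```

>>> apply_moves(
  steps=[
    {"translation": [0, 0, 0.04], "rotation": [0, 0, 0]},
    {"translation": [0, 0, 0.1], "rotation": [0, 0, 0]},
    {"translation": [0, 0, 0.2], "rotation": [0, 0, 0]},
    {"translation": [0, 0, 0.32], "rotation": [0, 0, 0]},
    {"translation": [0, 0, 0.44], "rotation": [0, 0, 0]},
    {"translation": [0, 0, 0.56], "rotation": [0, 0, 0]},
    {"translation": [0, 0, 0.68], "rotation": [0, 0, 0]},
    {"translation": [0, 0, 0.78], "rotation": [0, 0, 0]},
    {"translation": [0, 0, 0.84], "rotation": [0, 0, 0]},
    {"translation": [0, 0, 0.86], "rotation": [0, 0, 0]},
  ],
)

```text
t: 7.02
eef_pos: [0.4863, -0.2624, 0.2938]
ee_rot: [3.141, 0.005, 2.698]
force: [-0.2, -0.6, 0.6]
width: 0.0137
gripper_force: 40.0
```

>>> apply_moves(
  steps=[
    {"translation": [-0.02, 0.1, 0], "rotation": [0, 0, 0]},
    {"translation": [-0.04, 0.2, 0], "rotation": [0, 0, 0]},
    {"translation": [-0.06, 0.3, 0], "rotation": [0, 0, 0]},
    {"translation": [-0.08, 0.42, 0], "rotation": [0, 0, 0]},
    {"translation": [-0.1, 0.54, 0], "rotation": [0, 0, 0]},
    {"translation": [-0.12, 0.66, 0], "rotation": [0, 0, 0]},
    {"translation": [-0.14, 0.78, 0], "rotation": [0, 0, 0]},
    {"translation": [-0.16, 0.88, 0], "rotation": [0, 0, 0]},
    {"translation": [-0.16, 0.96, 0], "rotation": [0, 0, 0]},
    {"translation": [-0.16, 1, 0], "rotation": [0, 0, 0]},
  ],
)

```text
t: 7.85
eef_pos: [0.4447, -0.0103, 0.2895]
ee_rot: [3.141, -0.001, 2.699]
force: [-0.1, -0.3, 0.6]
width: 0.014
gripper_force: 40.0
```

>>> apply_moves(
  steps=[
    {"translation": [0, 0.06, 0], "rotation": [0.015, -0.06, 0]},
    {"translation": [0, 0.12, 0], "rotation": [0.04, -0.15, 0]},
    {"translation": [-0.01, 0.2, 0], "rotation": [0.06, -0.25, 0]},
    {"translation": [-0.02, 0.28, 0], "rotation": [0.09, -0.35, 0]},
    {"translation": [-0.03, 0.34, 0], "rotation": [0.116, -0.45, 0]},
    {"translation": [-0.04, 0.4, 0], "rotation": [0.14, -0.55, 0]},
    {"translation": [-0.04, 0.45, 0], "rotation": [0.165, -0.64, 0]},
    {"translation": [-0.04, 0.48, 0], "rotation": [0.181, -0.703, 0]},
    {"translation": [-0.04, 0.5, 0], "rotation": [0.181, -0.703, 0]},
    {"translation": [-0.04, 0.5, 0], "rotation": [0.181, -0.703, 0]},
  ],
)

```text
t: 8.68
eef_pos: [0.4372, 0.1111, 0.2902]
ee_rot: [2.891, 0.284, 2.664]
force: [1.1, -1.2, 0.2]
width: 0.0134
gripper_force: 40.0
```

```bash
python3 - <<'E'
from h import *
import json
for n in('wrist','side','top'):
    m=camera_model(n);im=grab_frame(n);cv2.imwrite(f'pics/{n}3.png',im)
    json.dump({k:np.array(v).tolist() for k,v in m.items()},open(n+'3.json','w'))
    print(n,proj(m,[.4938,.2014,.129]))
s=get_state();print(s)
W=cv2.imread('pics/wrist3.png');S=cv2.imread('pics/side3.png');
E
```

```text
wrist [347.54987968 149.29707168]
side [257.44124741 262.17456328]
top [176.73497687 234.08359984]
{'t': 8.8333, 'q': array([ 0.8736332 , -0.33338502, -0.71727917,  0.27515875, -0.89326067,
       -3.03015057]), 'qd': array([-3.31152291e-03,  2.14608876e-03, -2.61365475e-03,  3.93490006e-03,
        4.02191903e-03, -9.99490426e-06]), 'joint_efforts': array([ 3.01149851e-01, -4.32505980e+00,  3.07842493e+01,  7.29615435e+00,
        9.08367913e-01, -5.71316807e-03]), 'eef_pos': array([0.4379046 , 0.11076437, 0.29037496]), 'ee_rot': array([2.89116411, 0.28391722, 2.66134108]), 'force': array([-0.17560361,  0.17573709, -1.70550047]), 'moment': array([-0.38952825,  1.2336147 , -0.03084181]), 'gripper_force': 39.98678997159004, 'width': 0.013263319530618656}
```

View pics/wrist3.png

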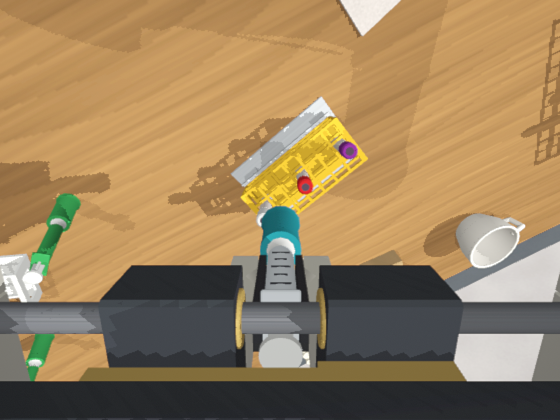

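The wrist view shows the syringe held straight. The purple cap is at (347.5,150), on its prediction, with the red cap at (305,185). Joint 6 is at its limit, so I'll turn the tool the other way about its own axis. The holder is round, so this changes nothing for the fit.

>>> apply_moves(
  steps=[
    {"translation": [0, 0.03, 0.01], "rotation": [-0.05, -0.01, 0.13]},
    {"translation": [0, 0.06, 0.02], "rotation": [-0.11, -0.028, 0.28]},
    {"translation": [0, 0.1, 0.03], "rotation": [-0.18, -0.046, 0.46]},
    {"translation": [0, 0.14, 0.03], "rotation": [-0.25, -0.064, 0.65]},
    {"translation": [0, 0.18, 0.03], "rotation": [-0.32, -0.082, 0.83]},
    {"translation": [0, 0.22, 0.03], "rotation": [-0.359, -0.092, 0.929]},
    {"translation": [0, 0.26, 0.03], "rotation": [-0.359, -0.092, 0.929]},
    {"translation": [0, 0.29, 0.03], "rotation": [-0.359, -0.092, 0.929]},
    {"translation": [0, 0.3, 0.03], "rotation": [-0.359, -0.092, 0.929]},
    {"translation": [0, 0.3, 0.03], "rotation": [-0.359, -0.092, 0.929]},
  ],
)

```text
t: 9.67
eef_pos: [0.4377, 0.1863, 0.2976]
ee_rot: [3.073, 0.369, -3.074]
force: [0.6, 0.2, -0.4]
width: 0.0138
gripper_force: 40.0
```

>>> apply_moves(
  steps=[
    {"translation": [0, 0, 0], "rotation": [-0.05, -0.01, 0.13]},
    {"translation": [0, 0, 0], "rotation": [-0.11, -0.028, 0.28]},
    {"translation": [0, 0, 0], "rotation": [-0.18, -0.046, 0.46]},
    {"translation": [0, 0, 0], "rotation": [-0.25, -0.064, 0.65]},
    {"translation": [0, 0, 0], "rotation": [-0.32, -0.082, 0.83]},
    {"translation": [0, 0, 0], "rotation": [-0.359, -0.092, 0.929]},
    {"translation": [0, 0, 0], "rotation": [-0.359, -0.092, 0.929]},
    {"translation": [0, 0, 0], "rotation": [-0.359, -0.092, 0.929]},
    {"translation": [0, 0, 0], "rotation": [-0.359, -0.092, 0.929]},
    {"translation": [0, 0, 0], "rotation": [-0.359, -0.092, 0.929]},
  ],
)

```text
t: 10.5
eef_pos: [0.4375, 0.1858, 0.2979]
ee_rot: [-3.007, 0.351, -2.515]
force: [-1.1, -0.5, -1.4]
width: 0.0138
gripper_force: 40.0
```

```bash
cat > go.py <<'E'
from h import *
u=np.array([-.9686*np.sin(.38),-.249*np.sin(.38),np.cos(.38)])
c=np.array([.4938,.2014,.129])
def goal(d,c=c,u=u,off=.0712):   # d: mouth height above cap along u
    s=get_state();M=R.from_euler('xyz',s['ee_rot']).as_matrix()
    tz=M[:,2];ax=np.cross(tz,-u);a=np.arcsin(np.linalg.norm(ax));ax/=max(np.linalg.norm(ax),1e-9)
    t=c+(off+d)*u
    e=s['eef_pos']-c; lat=e-(e@u)*u
    print('q',s['q'].round(2),'pos',s['eef_pos'].round(4),'mouth height',round(e@u-off,4),'lateral mm',(lat*1000).round(2),'tilt err deg',round(np.degrees(a),2))
    print('F along u',round(s['force']@u,2),s['force'].round(2))
    print('units shift',((t-s['eef_pos'])/.25).round(4),'rot',(ax*a/np.radians(30)).round(4))
E
python3 -c "
from go import *
goal(.04)"
```

```text
q [ 1.03 -0.28 -0.69  0.33 -0.91 -2.17] pos [0.4375 0.1858 0.2979] mouth height 0.1073 lateral mm [7.87 0.9  3.13] tilt err deg 0.28
F along u -0.85 [-1.06 -0.49 -1.37]
units shift [ 0.0652  0.0213 -0.2624] rot [ 0.0025 -0.0089  0.0001]
```

>>> apply_moves(
  steps=[
    {"translation": [0.01, 0.003, -0.03], "rotation": [0, -0.003, 0]},
    {"translation": [0.02, 0.006, -0.07], "rotation": [0.0025, -0.009, 0]},
    {"translation": [0.03, 0.01, -0.12], "rotation": [0.0025, -0.009, 0]},
    {"translation": [0.042, 0.014, -0.17], "rotation": [0.0025, -0.009, 0]},
    {"translation": [0.055, 0.018, -0.22], "rotation": [0.0025, -0.009, 0]},
    {"translation": [0.065, 0.021, -0.25], "rotation": [0.0025, -0.009, 0]},
    {"translation": [0.065, 0.021, -0.262], "rotation": [0.0025, -0.009, 0]},
    {"translation": [0.065, 0.021, -0.262], "rotation": [0.0025, -0.009, 0]},
    {"translation": [0.065, 0.021, -0.262], "rotation": [0.0025, -0.009, 0]},
    {"translation": [0.065, 0.021, -0.262], "rotation": [0.0025, -0.009, 0]},
  ],
)

```text
t: 11.33
eef_pos: [0.454, 0.1916, 0.2331]
ee_rot: [-3.004, 0.357, -2.512]
force: [0.2, 0.5, -0.8]
width: 0.0136
gripper_force: 40.0
```

```bash
python3 - <<'E'
from go import *
goal(.0)
import json
ims={};out=[]
for n in('wrist','side','top'):
    m=camera_model(n);im=grab_frame(n);cv2.imwrite(f'pics/{n}4.png',im)
    json.dump({k:np.array(v).tolist() for k,v in m.items()},open(n+'4.json','w'))
    p=proj(m,c);x,y=int(p[0])-40,int(p[1])-40
    if n=='wrist': y-=0
    x=max(x,0);y=max(y,0)
    print(n,p,'origin',x,y)
    s=get_state()
    out.append(cv2.resize(im[y:y+80,x:x+80],(400,400),interpolation=2))
w=cv2.imread('pics/wrist3.png')[110:190,285:365]
out.append(cv2.resize(w,(400,400),interpolation=2))
cv2.imwrite('pics/m4.png',cv2.resize(np.vstack([np.hstack(out[:2]),np.hstack(out[2:])]),(600,600),interpolation=3))
E
```

```text
q [ 0.98 -0.19 -0.8   0.39 -0.71 -2.21] pos [0.454  0.1916 0.2331] mouth height 0.0407 lateral mm [0.38 0.48 0.19] tilt err deg 0.06
F along u -0.91 [ 0.22  0.52 -0.84]
units shift [ 0.0569  0.0131 -0.1518] rot [-0.0014  0.0015 -0.0004]
wrist [281.21816257 206.05685405] origin 241 166
side [257.44124741 262.17456328] origin 217 222
top [176.73497687 234.08359984] origin 136 194
```

View pics/m4.png

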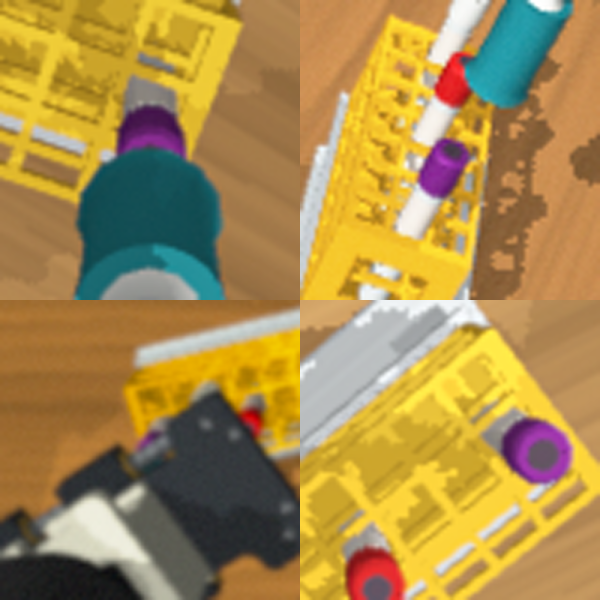

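The wrist crop shows the purple cap centred left-right under the teal holder (cap at 152, holder at 149). The side crop shows the cap top at (257.8,262.5) and the holder above it, leaning parallel to the tube. To refine this I'll compare the coloured silhouettes with projected models, for the cap and the holder in the same side view.

```bash
cat > sil.py <<'E'
from go import *
import json
def ring(p,u,r):
    a=np.cross(u,[0,0,1.]);a/=np.linalg.norm(a);b=np.cross(u,a)
    return [p+r*(np.cos(t)*a+np.sin(t)*b) for t in np.linspace(0,6.28,40)]
def hull(m,rings):
    return cv2.convexHull(np.array([proj(m,q) for r in rings for q in r],np.float32))
def cen(cnt):
    M=cv2.moments(cnt);return np.array([M['m10']/M['m00'],M['m01']/M['m00']])
def blob(im,lo,hi,near):
    k=4; big=cv2.resize(im,None,fx=k,fy=k,interpolation=cv2.INTER_CUBIC)
    mk=cv2.inRange(cv2.cvtColor(big,cv2.COLOR_BGR2HSV),lo,hi)
    cs,_=cv2.findContours(mk,cv2.RETR_EXTERNAL,cv2.CHAIN_APPROX_NONE)
    cs=[x for x in cs if cv2.contourArea(x)>300]
    h=min((cv2.convexHull(x) for x in cs),key=lambda h:np.linalg.norm(cen(h.astype(np.float32))/k-near))
    return (h.astype(np.float32)+.5)/k-.5
P=((125,60,25),(165,255,255));TE=((80,80,25),(100,255,255))
def cap(c,u): return [ring(c,u,.0072),ring(c-.0015*u,u,.008),ring(c-.02*u,u,.008)]
def hold(m,u): return [ring(m,u,.0135),ring(m+.004*u,u,.0125),ring(m+.046*u,u,.0115)]
def axis(h):
    h=h.reshape(-1,2);r=cv2.minAreaRect(h);b=cv2.boxPoints(r);e=max([b[1]-b[0],b[2]-b[1]],key=np.linalg.norm)
    a=np.degrees(np.arctan2(e[1],e[0]));return round(a%180,1),np.round(r[1],1)
E
python3 - <<'E'
from sil import *
ld=lambda n:{k:np.array(v) for k,v in json.load(open(n+'.json')).items()}
s=get_state();M=R.from_euler('xyz',s['ee_rot']).as_matrix();ut=-M[:,2];mouth=s['eef_pos']-.0712*ut
for n,png in [('side4','side4'),('side4','side0'),('wrist3','wrist3'),('top3','top0')]:
    m=ld(n);im=cv2.imread(f'pics/{png}.png')
    h=hull(m,cap(c,u));b=blob(im,*P,cen(h));print(png,'purple pred',cen(h),'seen',cen(b),'diff',cen(b)-cen(h),'area',cv2.contourArea(h),cv2.contourArea(b),axis(h),axis(b))
for n in('side4','wrist4'):
    m=ld(n);im=cv2.imread(f'pics/{n}.png')
    h=hull(m,hold(mouth,ut));b=blob(im,*TE,cen(h));print(n,'teal pred',cen(h),'seen',cen(b),'diff',cen(b)-cen(h),'area',cv2.contourArea(h),cv2.contourArea(b),axis(h),axis(b))
E
```

```text
side4 purple pred [254.91249612 266.68494135] seen [254.6337122  266.27535874] diff [-0.27878392 -0.40958261] area 160.3584862726275 142.28125 (np.float32(119.8), array([10.7, 16.8])) (np.float32(120.7), array([10.1, 16. ]))
side0 purple pred [254.91249612 266.68494135] seen [254.69531419 266.21353377] diff [-0.21718193 -0.47140759] area 160.3584862726275 144.21875 (np.float32(119.8), array([10.7, 16.8])) (np.float32(121.3), array([10.1, 16.2]))
wrist3 purple pred [345.8135319  148.05382339] seen [347.70228101 149.82157035] diff [1.88874911 1.76774696] area 280.03111207368784 240.09375 (np.float32(28.1), array([20.1, 17.3])) (np.float32(36.9), array([18.9, 15.6]))
top0 purple pred [177.422714   232.76685477] seen [176.36179538 232.85264092] diff [-1.06091861  0.08578615] area 66.81543185492046 46.9375 (np.float32(118.3), array([ 7.9, 10.1])) (np.float32(135.0), array([6.7, 8.7]))
side4 teal pred [273.32852206 233.37597615] seen [274.69060939 232.8825571 ] diff [ 1.36208733 -0.49341905] area 615.2536801232491 583.75 (np.float32(117.1), array([18.8, 36.9])) (np.float32(121.0), array([18.4, 35.5]))
wrist4 teal pred [281.79794159 237.16844127] seen [280.43825791 236.35408628] diff [-1.35968367 -0.81435499] area 2237.1108229823876 2081.34375 (np.float32(91.0), array([40.7, 64.2])) (np.float32(91.5), array([40.9, 58.6]))
```

>>> apply_moves(
  steps=[
    {"translation": [-0.03, 0.04, 0], "rotation": [0, 0, 0]},
    {"translation": [-0.06, 0.08, 0], "rotation": [0, 0, 0]},
    {"translation": [-0.096, 0.128, 0], "rotation": [0, 0, 0]},
    {"translation": [-0.096, 0.128, 0], "rotation": [0, 0, 0]},
    {"translation": [-0.096, 0.128, 0], "rotation": [0, 0, 0]},
    {"translation": [-0.096, 0.128, 0], "rotation": [0, 0, 0]},
    {"translation": [-0.096, 0.128, 0], "rotation": [0, 0, 0]},
    {"translation": [-0.096, 0.128, 0], "rotation": [0, 0, 0]},
    {"translation": [-0.096, 0.128, 0], "rotation": [0, 0, 0]},
    {"translation": [-0.096, 0.128, 0], "rotation": [0, 0, 0]},
  ],
)

```text
t: 12.32
eef_pos: [0.4299, 0.2229, 0.2323]
ee_rot: [-3.004, 0.355, -2.512]
force: [0.3, -0.3, -0.5]
width: 0.0136
gripper_force: 40.0
```

```bash
cat > snap.py <<'E'
import sys
from sil import *
tag=sys.argv[1];d={}
for n in('wrist','side'):
    s=get_state();m=camera_model(n);im=grab_frame(n);cv2.imwrite(f'pics/{n}{tag}.png',im)
    M=R.from_euler('xyz',s['ee_rot']).as_matrix();mouth=s['eef_pos']-.0712*-M[:,2]
    d[n]=dict(m={k:np.array(v).tolist() for k,v in m.items()},pos=s['eef_pos'].tolist(),M=M.tolist())
    for nm,h,col in(('cap',hull(m,cap(c,u)),P),('teal',hull(m,hold(mouth,-M[:,2])),TE)):
        b=blob(im,*col,cen(h));d[n][nm]=cen(b).tolist();print(n,nm,'seen',cen(b).round(1),'diff',(cen(b)-cen(h)).round(2),'area',cv2.contourArea(h).__round__(),cv2.contourArea(b).__round__())
json.dump(d,open(f'snap{tag}.json','w'))
E
python3 snap.py 5
```

```text
wrist cap seen [234.  205.5] diff [-0.55  3.01] area 398 351
wrist teal seen [280.4 236.4] diff [-1.28 -0.93] area 2238 2090
side cap seen [254.7 266.3] diff [-0.25 -0.43] area 160 143
side teal seen [283.9 251.5] diff [ 1.42 -0.56] area 682 640
```

>>> apply_moves(
  steps=[
    {"translation": [0.04, -0.05, 0], "rotation": [0, 0, 0]},
    {"translation": [0.08, -0.1, 0], "rotation": [0, 0, 0]},
    {"translation": [0.12, -0.16, 0], "rotation": [0, 0, 0]},
    {"translation": [0.16, -0.22, 0], "rotation": [0, 0, 0]},
    {"translation": [0.19, -0.256, 0], "rotation": [0, 0, 0]},
    {"translation": [0.19, -0.256, 0], "rotation": [0, 0, 0]},
    {"translation": [0.19, -0.256, 0], "rotation": [0, 0, 0]},
    {"translation": [0.19, -0.256, 0], "rotation": [0, 0, 0]},
    {"translation": [0.19, -0.256, 0], "rotation": [0, 0, 0]},
    {"translation": [0.19, -0.256, 0], "rotation": [0, 0, 0]},
  ],
)

```text
t: 13.25
eef_pos: [0.477, 0.1597, 0.2324]
ee_rot: [-3.004, 0.356, -2.511]
force: [-0.3, 0.0, -0.8]
width: 0.0137
gripper_force: 40.0
```

```bash
python3 snap.py 6; python3 -c "
import cv2,numpy as np
cv2.imwrite('pics/m6.png',np.hstack([cv2.resize(cv2.imread('pics/wrist%d.png'%k)[120:300,180:380],None,fx=2,fy=2,interpolation=2) for k in(5,6)]))"
```

```text
wrist cap seen [328.7 208.4] diff [-0.5  3. ] area 432 390
wrist teal seen [280.5 236.5] diff [-1.22 -0.86] area 2239 2078
side cap seen [254.6 266.3] diff [-0.28 -0.4 ] area 160 142
side teal seen [267.2 216.7] diff [ 1.47 -0.54] area 557 513
```

View pics/m6.png

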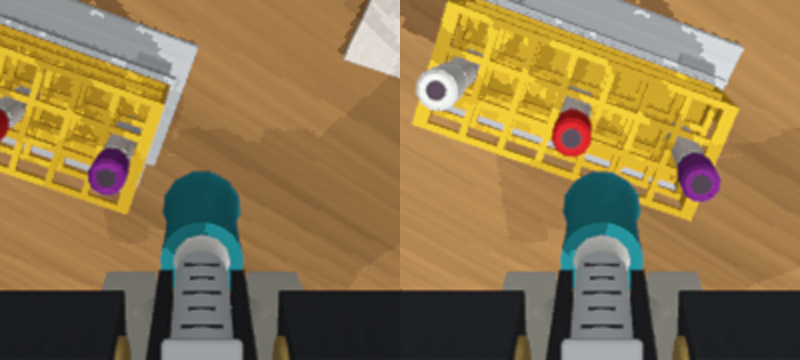

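```bash
cat > fit.py <<'E'
from sil import *
from scipy.optimize import least_squares
D=[json.load(open(f'snap{t}.json')) for t in(5,6)]
obs=[]
for d in D:
    for n in d:
        e=d[n];m={k:np.array(v) for k,v in e['m'].items()};obs.append((n,m,np.array(e['pos']),np.array(e['M']),np.array(e['cap']),np.array(e['teal'])))
m3={k:np.array(v) for k,v in json.load(open('wrist3.json')).items()}
def f(x):
    dc,h,bs,bw=x[:3]/1e3,x[3:5]/1e3,x[5:7],x[7:9];r=[]
    for n,m,pos,M,cp,te in obs:
        b=bs if n=='side' else bw
        mo=pos+M@np.array([h[0],h[1],.0712])
        r+=list((cen(hull(m,cap(c+dc,u)))+b-cp)/.4)+list((cen(hull(m,hold(mo,-M[:,2])))+b-te)/.6)
    r+=list((cen(hull(m3,cap(c+dc,u)))+bw-[347.70,149.82])/.6)
    return np.r_[r,dc*1e3/4,h*1e3/.7,bs/1.5,bw/2]
s=least_squares(f,np.zeros(9))
cov=np.linalg.inv(s.jac.T@s.jac)
print('dc mm',s.x[:3].round(2),'h',s.x[3:5].round(2),'bs',s.x[5:7].round(2),'bw',s.x[7:].round(2));print('sd',np.sqrt(np.diag(cov)).round(2),'cost',s.cost)
print((f(s.x)[:-9]).round(1))
M=obs[-1][3];cn=c+s.x[:3]/1e3;hw=M@np.array([s.x[3]/1e3,s.x[4]/1e3,0])
print('cap',cn,'TCP-axis aim',cn-hw)
def mom(h):
    mm=cv2.moments(h);return np.degrees(.5*np.arctan2(2*mm['mu11'],mm['mu20']-mm['mu02']))
for n,m,pos,M,cp,te in obs:
    im=cv2.imread(f"pics/{n}{5 if pos[1]>.2 else 6}.png")
    mo=pos+M@np.array([0,0,.0712]);h=hull(m,hold(mo,-M[:,2]));b=blob(im,*TE,cen(h));hc=hull(m,cap(cn,u));bc=blob(im,*P,cen(hc))
    print(n,'teal angle',mom(h),mom(b),'cap angle',mom(hc),mom(bc))
E
python3 fit.py
```

```text
dc mm [0. 0. 0.] h [0. 0.] bs [ 0.26 -0.45] bw [-0.39  1.78]
sd [4.   4.   4.   0.7  0.7  0.23 0.23 0.22 0.22] cost 44.74482269762329
[ 0.4 -3.1  1.5  4.5  1.3 -0.  -1.9  0.2  0.3 -3.1  1.4  4.4  1.3 -0.1
 -2.   0.2 -3.8  0. ]
cap [0.4938 0.2014 0.129 ] TCP-axis aim [0.4938 0.2014 0.129 ]
wrist teal angle 89.49683389700145 89.53307662542935 cap angle -65.02032822882312 -66.22752861050617
side teal angle -59.13505163187234 -58.839081790094355 cap angle -60.89255471381067 -59.914625266855964
wrist teal angle 89.50450503447996 89.41897147064753 cap angle 64.25213221822749 63.4588639930191
side teal angle -62.121265506219444 -61.516003567763434 cap angle -60.89255471381067 -60.676574371130634
```

```bash
sed -i "s/least_squares(f,np.zeros(9))/least_squares(f,np.ones(9)*.5,jac=lambda x:np.array([(f(x+e)-f(x-e))\/.4 for e in np.eye(9)*.2]).T)/" fit.py; python3 fit.py|head -6; python3 -c "
from go import *
goal(.04)"
```

```text
dc mm [1.87 1.22 1.19] h [ 0.51 -0.52] bs [ 1.18 -0.15] bw [-0.33 -0.  ]
sd [0.6  0.5  0.7  0.41 0.39 0.4  0.38 0.57 0.56] cost 1.490513754211979
[ 0.3 -0.1  0.2  0.3 -0.1 -0.1 -0.   0.2 -0.3  0.2  0.1  0.1 -0.  -0.2
 -0.1  0.3 -0.2 -0.5]
cap [0.49567    0.20262424 0.13019062] TCP-axis aim [0.49577372 0.20334277 0.13030248]
wrist teal angle 89.49683389700145 89.53307662542935 cap angle -65.5228321464232 -66.22752861050617
q [ 0.87 -0.17 -0.77  0.35 -0.69 -2.07] pos [0.4771 0.1597 0.2324] mouth height 0.0347 lateral mm [ 21.32 -31.94   5.07] tilt err deg 0.02
F along u -1.16 [ 0.68  0.12 -0.97]
units shift [-0.0929  0.1258 -0.0005] rot [-0.0007  0.0001 -0.0003]
```

The fit is consistent, with residuals below 0.3 px. I'll aim the tool axis through (0.4958, 0.2033, 0.1303), moving first to about 10 mm above the cap.

```bash
sed -i 's/^c=.*/c=np.array([.4958,.2033,.1303])/' go.py; python3 -c "
from go import *
goal(.04);goal(.01)"
```

```text
q [ 0.87 -0.17 -0.77  0.35 -0.69 -2.07] pos [0.4771 0.1597 0.2324] mouth height 0.0344 lateral mm [ 19.21 -33.87   4.06] tilt err deg 0.02
F along u -1.16 [ 0.68  0.12 -0.97]
units shift [-0.0849  0.1334  0.0047] rot [-0.0007  0.0001 -0.0003]
q [ 0.87 -0.17 -0.77  0.35 -0.69 -2.07] pos [0.4771 0.1597 0.2324] mouth height 0.0344 lateral mm [ 19.21 -33.87   4.06] tilt err deg 0.02
F along u -1.16 [ 0.68  0.12 -0.97]
units shift [-0.0418  0.1445 -0.1068] rot [-0.0007  0.0001 -0.0003]
```

>>> apply_moves(
  steps=[
    {"translation": [-0.03, 0.045, 0.002], "rotation": [0, 0, 0]},
    {"translation": [-0.06, 0.09, 0.004], "rotation": [0, 0, 0]},
    {"translation": [-0.085, 0.133, 0.005], "rotation": [0, 0, 0]},
    {"translation": [-0.085, 0.133, 0.005], "rotation": [0, 0, 0]},
    {"translation": [-0.075, 0.136, -0.02], "rotation": [0, 0, 0]},
    {"translation": [-0.06, 0.14, -0.06], "rotation": [0, 0, 0]},
    {"translation": [-0.05, 0.143, -0.09], "rotation": [0, 0, 0]},
    {"translation": [-0.042, 0.1445, -0.107], "rotation": [0, 0, 0]},
    {"translation": [-0.042, 0.1445, -0.107], "rotation": [0, 0, 0]},
    {"translation": [-0.042, 0.1445, -0.107], "rotation": [0, 0, 0]},
  ],
)

```text
t: 14.18
eef_pos: [0.4669, 0.1949, 0.2052]
ee_rot: [-3.004, 0.355, -2.512]
force: [0.2, 1.1, -0.5]
width: 0.0136
gripper_force: 40.0
```

```bash
python3 - <<'E'
from go import *
for n in('side','wrist'):
    im=grab_frame(n);cv2.imwrite(f'pics/{n}7.png',im)
goal(-.01)
a=cv2.imread('pics/side7.png')[210:290,220:300];b=cv2.imread('pics/wrist7.png')[160:240,240:320]
cv2.imwrite('pics/m7.png',np.hstack([cv2.resize(x,(400,400),interpolation=2) for x in(a,b)]))
E
```

```text
q [ 0.95 -0.14 -0.84  0.42 -0.62 -2.23] pos [0.467  0.1953 0.2059] mouth height 0.0101 lateral mm [ 0.42 -0.48  0.11] tilt err deg 0.02
F along u -0.51 [ 0.53 -0.79 -0.42]
units shift [ 0.0272  0.0094 -0.0751] rot [-0.0002  0.0007  0.    ]
```

View pics/m7.png

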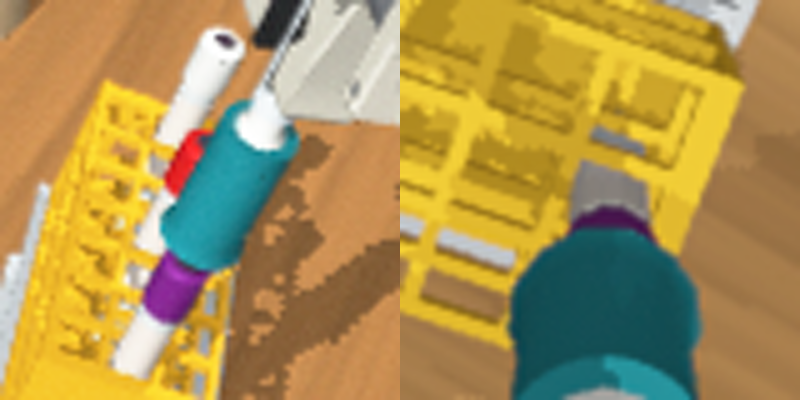

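The views show the holder mouth coaxial with the cap: in the side crop the tube axis runs through the mouth centre at about (203,250), and in the wrist crop the cap is at 612 against the holder at 607. I'll start the insertion.

>>> apply_moves(
  steps=[
    {"translation": [0.001, 0.002, -0.004], "rotation": [0, 0, 0]},
    {"translation": [0.004, 0.003, -0.012], "rotation": [0, 0, 0]},
    {"translation": [0.008, 0.004, -0.022], "rotation": [0, 0, 0]},
    {"translation": [0.012, 0.005, -0.032], "rotation": [0, 0, 0]},
    {"translation": [0.016, 0.006, -0.044], "rotation": [0, 0, 0]},
    {"translation": [0.02, 0.007, -0.055], "rotation": [0, 0, 0]},
    {"translation": [0.024, 0.0085, -0.066], "rotation": [0, 0, 0]},
    {"translation": [0.027, 0.0095, -0.075], "rotation": [0, 0, 0]},
    {"translation": [0.027, 0.0095, -0.075], "rotation": [0, 0, 0]},
    {"translation": [0.027, 0.0095, -0.075], "rotation": [0, 0, 0]},
  ],
)

```text
t: 15.12
eef_pos: [0.4735, 0.1976, 0.1866]
ee_rot: [-3.004, 0.355, -2.512]
force: [0.5, -0.3, -1.0]
width: 0.014
gripper_force: 40.0
```

```bash
python3 -c "
from go import *
goal(-.022);print(get_state()['moment'])"
```

```text
q [ 0.93 -0.1  -0.86  0.46 -0.55 -2.25] pos [0.4735 0.1976 0.1866] mouth height -0.0104 lateral mm [-0.42 -0.07 -0.17] tilt err deg 0.03
F along u -1.09 [ 0.52 -0.26 -1.  ]
units shift [ 0.0184  0.0046 -0.0424] rot [ 0.0009 -0.0005  0.0003]
[-0.26007961  1.31965428 -0.00706703]
```

>>> apply_moves(
  steps=[
    {"translation": [0.002, 0.0005, -0.005], "rotation": [0, 0, 0]},
    {"translation": [0.004, 0.001, -0.01], "rotation": [0, 0, 0]},
    {"translation": [0.006, 0.0015, -0.015], "rotation": [0, 0, 0]},
    {"translation": [0.008, 0.002, -0.02], "rotation": [0, 0, 0]},
    {"translation": [0.011, 0.003, -0.026], "rotation": [0, 0, 0]},
    {"translation": [0.014, 0.0035, -0.032], "rotation": [0, 0, 0]},
    {"translation": [0.016, 0.004, -0.037], "rotation": [0, 0, 0]},
    {"translation": [0.0184, 0.0046, -0.0424], "rotation": [0, 0, 0]},
    {"translation": [0.0184, 0.0046, -0.0424], "rotation": [0, 0, 0]},
    {"translation": [0.0184, 0.0046, -0.0424], "rotation": [0, 0, 0]},
  ],
  newtons=50,
)

```text
t: 15.95
eef_pos: [0.479, 0.1998, 0.1776]
ee_rot: [-3.004, 0.358, -2.511]
force: [-3.9, -0.5, 8.4]
width: 0.0139
gripper_force: 50.0
```

```bash
python3 -c "
from go import *
goal(-.028);print(get_state()['moment'])"
```

```text
q [ 0.91 -0.08 -0.88  0.48 -0.51 -2.27] pos [0.479  0.1998 0.1776] mouth height -0.0209 lateral mm [1.22 1.18 0.59] tilt err deg 0.16
F along u 9.23 [-3.89 -0.5   8.38]
units shift [ 0.0052 -0.0021 -0.0286] rot [-0.0034  0.004  -0.0009]
[-0.2796323   1.30352316 -0.01715023]
```

>>> apply_moves(
  steps=[
    {"translation": [0.001, 0, -0.004], "rotation": [0, 0, 0]},
    {"translation": [0.002, 0, -0.008], "rotation": [0, 0, 0]},
    {"translation": [0.003, 0, -0.012], "rotation": [0, 0, 0]},
    {"translation": [0.005, 0, -0.016], "rotation": [0, 0, 0]},
    {"translation": [0.006, 0, -0.02], "rotation": [0, 0, 0]},
    {"translation": [0.007, 0, -0.024], "rotation": [0, 0, 0]},
    {"translation": [0.008, 0, -0.0285], "rotation": [0, 0, 0]},
    {"translation": [0.008, 0, -0.0285], "rotation": [0, 0, 0]},
    {"translation": [0.008, 0, -0.0285], "rotation": [0, 0, 0]},
    {"translation": [0.008, 0, -0.0285], "rotation": [0, 0, 0]},
  ],
)

```text
t: 16.78
eef_pos: [0.4803, 0.1991, 0.1694]
ee_rot: [-3.004, 0.356, -2.512]
force: [-1.2, -0.6, 3.5]
width: 0.0134
gripper_force: 50.0
```

```bash
python3 -c "
from go import *
goal(-.031);print(get_state()['moment'])"
```

```text
q [ 0.9  -0.07 -0.89  0.5  -0.49 -2.28] pos [0.4803 0.1991 0.1694] mouth height -0.029 lateral mm [-0.29 -0.25 -0.14] tilt err deg 0.03
F along u 3.75 [-1.23 -0.58  3.51]
units shift [ 0.004   0.0018 -0.007 ] rot [-0.0008  0.0008 -0.0002]
[-0.17255565  0.95010206  0.05421059]
```

The needle has popped through: the force fell from 9 N to 4 N. The last millimetres follow.

>>> apply_moves(
  steps=[
    {"translation": [0.001, 0.0004, -0.002], "rotation": [0, 0, 0]},
    {"translation": [0.002, 0.0008, -0.004], "rotation": [0, 0, 0]},
    {"translation": [0.003, 0.001, -0.006], "rotation": [0, 0, 0]},
    {"translation": [0.004, 0.0013, -0.008], "rotation": [0, 0, 0]},
    {"translation": [0.005, 0.0016, -0.01], "rotation": [0, 0, 0]},
    {"translation": [0.005, 0.0016, -0.011], "rotation": [0, 0, 0]},
    {"translation": [0.005, 0.0016, -0.011], "rotation": [0, 0, 0]},
    {"translation": [0.005, 0.0016, -0.011], "rotation": [0, 0, 0]},
    {"translation": [0.005, 0.0016, -0.011], "rotation": [0, 0, 0]},
    {"translation": [0.005, 0.0016, -0.011], "rotation": [0, 0, 0]},
  ],
)

```text
t: 17.62
eef_pos: [0.4816, 0.1994, 0.1667]
ee_rot: [-3.004, 0.356, -2.512]
force: [-1.5, -1.4, 7.7]
width: 0.0135
gripper_force: 50.0
```

```bash
python3 -c "
from go import *
goal(-.033);print(get_state()['moment'])"
```

```text
q [ 0.9  -0.06 -0.9   0.51 -0.48 -2.29] pos [0.4816 0.1994 0.1667] mouth height -0.0319 lateral mm [-0.14 -0.28 -0.08] tilt err deg 0.03
F along u 7.81 [-1.5  -1.42  7.69]
units shift [ 0.0021  0.0015 -0.0037] rot [-0.0005  0.001  -0.0001]
[-0.28832308  1.24837551 -0.04261281]
```

>>> apply_moves(
  steps=[
    {"translation": [0.0005, 0.0002, -0.001], "rotation": [0, 0, 0]},
    {"translation": [0.001, 0.0004, -0.002], "rotation": [0, 0, 0]},
    {"translation": [0.0015, 0.0006, -0.003], "rotation": [0, 0, 0]},
    {"translation": [0.002, 0.0007, -0.004], "rotation": [0, 0, 0]},
    {"translation": [0.0023, 0.0008, -0.0056], "rotation": [0, 0, 0]},
    {"translation": [0.0023, 0.0008, -0.0056], "rotation": [0, 0, 0]},
    {"translation": [0.0023, 0.0008, -0.0056], "rotation": [0, 0, 0]},
    {"translation": [0.0023, 0.0008, -0.0056], "rotation": [0, 0, 0]},
    {"translation": [0.0023, 0.0008, -0.0056], "rotation": [0, 0, 0]},
    {"translation": [0.0023, 0.0008, -0.0056], "rotation": [0, 0, 0]},
  ],
)

```text
t: 18.45
eef_pos: [0.4827, 0.2003, 0.1664]
ee_rot: [-3.004, 0.358, -2.511]
force: [-5.2, -2.3, 12.9]
width: 0.0133
gripper_force: 50.0
```

```bash
python3 -c "
from go import *
goal(-.033);print(get_state()['moment'])"
```

```text
q [ 0.9  -0.06 -0.9   0.51 -0.47 -2.29] pos [0.4827 0.2003 0.1664] mouth height -0.0327 lateral mm [0.72 0.53 0.33] tilt err deg 0.15
F along u 14.08 [-5.22 -2.28 12.91]
units shift [-0.0025 -0.002  -0.0024] rot [-0.0031  0.004  -0.0008]
[-0.27006136  1.28121229  0.00903722]
```

>>> apply_moves(
  steps=[
    {"translation": [0.0002, 0, -0.0005], "rotation": [0, 0, 0]},
    {"translation": [0.0004, 0, -0.001], "rotation": [0, 0, 0]},
    {"translation": [0.0006, 0.0001, -0.0016], "rotation": [0, 0, 0]},
    {"translation": [0.0008, 0.0002, -0.0022], "rotation": [0, 0, 0]},
    {"translation": [0.0008, 0.0002, -0.0022], "rotation": [0, 0, 0]},
    {"translation": [0.0008, 0.0002, -0.0022], "rotation": [0, 0, 0]},
    {"translation": [0.0008, 0.0002, -0.0022], "rotation": [0, 0, 0]},
    {"translation": [0.0008, 0.0002, -0.0022], "rotation": [0, 0, 0]},
    {"translation": [0.0008, 0.0002, -0.0022], "rotation": [0, 0, 0]},
    {"translation": [0.0008, 0.0002, -0.0022], "rotation": [0, 0, 0]},
  ],
)

```text
t: 19.28
eef_pos: [0.4832, 0.2008, 0.1664]
ee_rot: [-3.004, 0.359, -2.511]
force: [-6.9, -1.3, 16.8]
width: 0.0136
gripper_force: 50.0
```

```bash
python3 - <<'E'
from go import *
goal(-.033)
ims=[grab_frame(n) for n in('side','wrist')]
goal(-.033)
cv2.imwrite('pics/m8.png',np.hstack([cv2.resize(ims[0][200:280,220:300],(400,400),interpolation=2),cv2.resize(ims[1][160:360,180:380],(400,400),interpolation=2)]))
E
```

```text
q [ 0.89 -0.06 -0.9   0.51 -0.47 -2.29] pos [0.4832 0.2008 0.1664] mouth height -0.0329 lateral mm [1.18 1.   0.55] tilt err deg 0.23
F along u 18.18 [-6.93 -1.3  16.77]
units shift [-0.0045 -0.004  -0.0026] rot [-0.0048  0.0057 -0.0013]
q [ 0.89 -0.06 -0.9   0.51 -0.47 -2.29] pos [0.4832 0.2008 0.1664] mouth height -0.0329 lateral mm [1.17 0.99 0.55] tilt err deg 0.23
F along u 17.07 [-6.25 -2.08 15.76]
units shift [-0.0045 -0.0039 -0.0026] rot [-0.0047  0.0057 -0.0013]
```

View pics/m8.png

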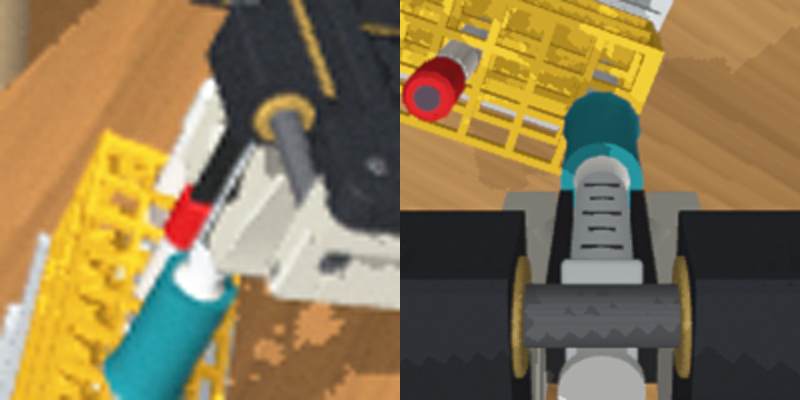

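The cap is fully home: depth is steady at the hard stop with about 17 N of push, past the 10 N sleeve force. The holder fully covers the cap, the grip has not slipped, and the red tube is undisturbed. I'm handing in while still holding.

```bash
python3 -c "
from station import *
print(job_done())"
```

```text
the job is handed in; nothing more can be done
None
```

I handed the job in with the teal-holder syringe still gripped and pressed fully home on the purple-capped tube, holding about 17 N against the hard stop after the needle popped through; nothing else was moved.

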